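Ink the egg stamp and mark the brown egg

TASK

Pick up the wooden-handled egg stamp, dip its head into the white ink cup and press it on the pad so the sprung head gives, then lift it out and, holding it upright, press it squarely and gently on top of the brown egg so the head gives again. Then set the stamp down softly, standing upright on the clay tile, and let go. Do not touch the white eggs with it, and leave the eggs in their pockets and the cup standing about where it is.

Things in the scene. Friction and masses are not known exactly. Their poses are not given: they have to be found in the camera images.
- stamp_handle (a point): Egg stamp, a free-standing upright hand tool 150 mm tall, about 0.15 kg: a round wooden handle, 28 mm across, from 72 to 150 mm above its face; below it a steel sleeve 20 mm across (48 to 72 mm), a thin stem 12 mm across, and a black rubber stamping head 36 mm across and 12 mm thick (steel cap above it to 18 mm). This point lies on the axis at the middle of the handle, 111 mm above the stamping face; z points up the handle.
- stamp_face (a point): Centre of the flat underside of the stamp's rubber head (0 when it stands on the table). It rides with the sprung head.
- stamp_head (a joint): How far the stamp's sprung head is pushed up towards the handle, 0 (free) to 0.010 m (bottomed). The spring starts to give at about 3 N and needs about 10 N at 10 mm; the stamp's own weight does not compress it. A proper press gives at least 2 mm.
- ink_cup: Loose white round cup, 76 mm outside diameter, 68 mm inside, 58 mm tall, 0.45 kg, open at the top, with a firm blue felt ink pad on its floor. Origin at the centre of its underside, z up.
- ink_pad (a point): Centre of the ink pad's top face, 12 mm above the underside of the cup and 46 mm below its rim.
- tray: Grey egg tray, a block 118 (x) by 173 (y) by 34 mm high, fixed to the table, with six round pockets 48 mm wide and 28 mm deep, 2 rows in x by 3 in y at 55 mm pitch; five hold eggs, standing with play of about 2 mm, the pocket at +x +y is empty. Origin at the centre of its underside.
- brown_egg_top (a point): Top point of the one brown egg, which stands in any of the five filled pockets, blunt end down: 60 mm tall, 44 mm thick, 60 g, loose. Its top is about 66 mm above the table; the pocket neighbours are 55 mm away and as tall.
- brown_egg: The brown egg; origin at its lowest point, z along its long axis upwards.
- rest_tile: Orange-red square clay tile, 100 by 100 by 8 mm, fixed to the table: the stamp's resting place. Origin at the centre of its underside.
- tile_top (a point): Centre of the tile's top face.
- stamp: The stamp; origin on its axis at the level of the uncompressed stamping face, z up the handle.
- white_egg1: A white egg in the tray, same size as the brown one; origin at its lowest point.
- white_egg2: A white egg in the tray, same size as the brown one; origin at its lowest point.
- white_egg3: A white egg in the tray, same size as the brown one; origin at its lowest point.
- white_egg4: A white egg in the tray, same size as the brown one; origin at its lowest point.
There are look-alikes about, which are no part of the job. What is shaped like the stamp but red is not meant.

How it is judged:
By the outcome, as a careful person would: the job done as asked, in the order asked, and still so for the second after the job is handed in, with the robot touching nothing.
It also fails if it takes over 64 s, if anything falls off the work surface, if the arm or the gripper's body presses on something with over 40 N, if the wrist force passes 120 N, or if a joint passes its speed limit or range.

ROBOT

A 6-joint arm with a two-finger parallel gripper is mounted at the origin on the work surface. World frame = base frame: x ahead of the robot, y to its left, z up, the work surface at z = 0. Lengths are in mm, angles in rad, forces in N, time in s.
With the tool pointing down it reaches from about 300 to 775 mm from the base axis. Payload 14.6 kg.
Tool frame: the origin (TCP) lies midway between the tips of the shut fingers; the grasp point (between the pads) lies 19 mm behind it (manip.grip_point_offset is the distance from the TCP to the grasp point, in mm); x points along the fingers, z is the direction in which the jaws open and shut, and the axes are right-handed (so a half turn about x gives the same grasp; the last joint's range is limited). The gripper opens to 94 mm and grips with 3 to 60 N. Pads are 16 mm wide; open, the fingers measure 119 mm over their backs; the gripper's body (75 mm by 177 mm) begins 78 mm behind the grasp point.
Start: joints at [1.124, 0.3, 1.521, -0, 1.321, -0.067], TCP at [203.901, 510.797, 205.446] pointing down, gripper open.
Joint ranges: [-3.03, 3.03], [-0.79, 2.21], [0.23, 2.52], [-1.04, 4.18], [0, 3.07], [-2.55, 2.55]. Speed limits (rad/s): [2.22, 2.22, 2.57, 3.14, 3.14, 3.14].

INTERFACE

Orientations are given as [roll, pitch, yaw] about the fixed x, y, z axes, in that order (R = Rz(yaw) Ry(pitch) Rx(roll)).
In Python, from cell import manip, camera, calibration, order gives the robot as it stands.
- The arm moves only by the tool jog_arm, never from a script. Its arguments are lists of equal length, an entry for each row: "turn": the turn, a rotation vector about the tool's x, y, z in degrees, a list of three; "dp": the shift along the tool's x, y, z in cm, a list of three; "gripper": the closure, from 0 (fully open) to 1 (shut). In form: {"turn": [[ax, ay, az], ...], "dp": [[tx, ty, tz], ...], "gripper": [gripper, ...]}. A call has 1 to 8 rows; each row shifts and turns the pose as measured when the row begins, along the tool's axes as they then stand; what a row does not reach is not made up. A row lasts 1/8 s, in which the tool goes at most 62.5 mm and 10.7 degrees, less where a joint would pass 70% of its speed; a pose out of reach is approached as far as the arm can. A call is refused whole if a number of a shift passes 6.25 or a number of a turn 10.7, either way. A call with a gripper value outside its range is refused whole. The fingers move at their own pace and stop on an object; "grip_force" is the grip in N (left out, the last holds). Time passes only in rows, so rows that do not move let the fingers close. It gives the time, the measured TCP pose, the force and the opening at its end, in the units of the state.
- manip.read_state(): the state, without advancing time (a new reading comes with each control period).
- camera(name): name is "scene" or "top" or "wrist"; returns (picture, depth): 480x640x3 uint8, red, green, blue; 480x640 float32, mm along the optical axis (not along the pixel's ray), 0 where there is no reading.
- calibration(name): a dict with "K" (3x3 intrinsics, pixels), "world_from_camera" (4x4, takes a point from camera to world coordinates). Camera axes: x right, y down, z forward; pixel columns grow to the right and rows downward; lengths in mm; the calibration is good to about 2 mm. The wrist camera is an equidistant fisheye: a pixel r from the principal point sees the ray r / f radians off the axis. A picture is of the moment at which its call begins: read the wrist's pose just before it. calibration takes no time and is no camera call; for the wrist camera it gives the pose at the moment of the call.
- order.sign_off(): hands the job in, once; it reports no verdict.
The state is a dict: "clock": time; "joints": joint angles; "qd": joint speeds; "effort": joint torques, N m; "eef_pos": TCP position; "eef_rot": TCP orientation; "wrist_force": force on the tool from outside, world axes, zero at the start; "moment": the same for the moment, N m; "finger_gap": finger opening in mm.
Only numpy, scipy, OpenCV 4.12 (cv2) and the standard library are available. Lean on these libraries where they do the work, as an engineer would, in place of code of your own. Each camera call takes 0.05 s, during which the arm holds its last target.

## Working session

There is one attempt and no reset: what is moved stays moved. The work goes in short steps, Python scripts to look and compute and a tool call to move; the robot and the scene stay as the last step left them, time stands still between calls to the robot, and variables do not carry over. Pictures are saved under pics/ and viewed, and the job is handed in when it is done.

Besides the shell and the picture viewer there is one more tool, called after ">>>" by a JSON object that holds its "name" and its "arguments", one argument or row to a line. jog_arm: Moves the arm, as the interface text tells. Its arguments: {"type":"object","properties":{"turn":{"type":"array","items":{"type":"array","items":{"type":"number"}}},"dp":{"type":"array","items":{"type":"array","items":{"type":"number"}}},"gripper":{"type":"array","items":{"type":"number"}},"grip_force":{"type":"number"}},"required":["turn","dp","gripper"]}

```bash
ls; mkdir -p pics
cat > h.py <<'E'
import numpy as np, cv2
from cell import manip, camera, calibration, order
def save(n,f):
    p,d=camera(n); cv2.imwrite(f'pics/{f}.png',p[:,:,::-1]); np.savez(f'pics/{f}.npz',p=p,d=d,**calibration(n)); return p,d
E
python3 - <<'E'
from h import *
print(manip.read_state())
for n in ['scene','top','wrist']:
    save(n,n+'0'); c=calibration(n); print(n,c)
E
```

```text
pics
{'clock': 0.0, 'joints': array([ 1.12437690e+00,  3.00479122e-01,  1.52160926e+00, -2.36161781e-05,
        1.32068990e+00, -6.66228144e-02]), 'qd': array([ 6.43943095e-05,  5.36755477e-04, -1.20789391e-03, -5.03723682e-04,
       -6.00111776e-04,  2.22634974e-03]), 'effort': array([-3.03644221e-03, -5.31812239e+01, -3.52721035e+01,  7.08875502e-02,
        2.44569022e-02, -7.80450205e-05]), 'eef_pos': array([203.80445605, 510.55234309, 204.87001109]), 'eef_rot': array([ 3.09426054,  1.56961048, -1.9979192 ]), 'wrist_force': array([0.26348471, 0.32196326, 0.72077359]), 'moment': array([ 0.00999748,  0.10169709, -0.00433676]), 'finger_gap': 93.90179707871698}
scene {'K': array([[528.05302038,   0.        , 322.51598281],
       [  0.        , 528.05302038, 234.00175434],
       [  0.        ,   0.        ,   1.        ]]), 'world_from_camera': array([[-7.07102280e-02,  7.39270616e-01, -6.69685762e-01,
         1.18970212e+03],
       [ 9.97468053e-01,  5.75093753e-02, -4.18348481e-02,
         5.00536835e+01],
       [ 7.58593588e-03, -6.70948305e-01, -7.41465323e-01,
         8.
[... 459 characters left out ...]
      [-7.64276053e-04, -8.00137281e-02, -9.96793469e-01,
         1.21181002e+03],
       [ 0.00000000e+00,  0.00000000e+00,  0.00000000e+00,
         1.00000000e+00]])}
wrist {'K': array([[371.64829954,   0.        , 323.64606422],
       [  0.        , 371.64829954, 235.21565458],
       [  0.        ,   0.        ,   1.        ]]), 'world_from_camera': array([[ 3.71736680e-01,  8.89137646e-01,  2.66919626e-01,
         1.25824873e+02],
       [ 9.28337925e-01, -3.55812301e-01, -1.07639693e-01,
         5.41832088e+02],
       [-7.33217062e-04,  2.87805234e-01, -9.57688681e-01,
         3.84917718e+02],
       [ 0.00000000e+00,  0.00000000e+00,  0.00000000e+00,
         1.00000000e+00]])}
```

View pics/scene0.png

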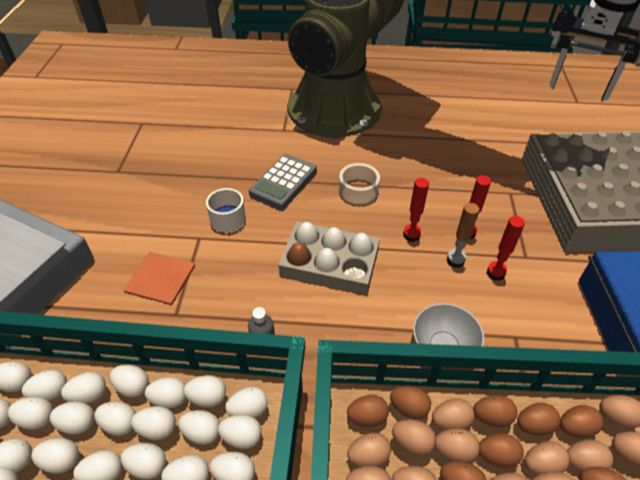

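View pics/top0.png

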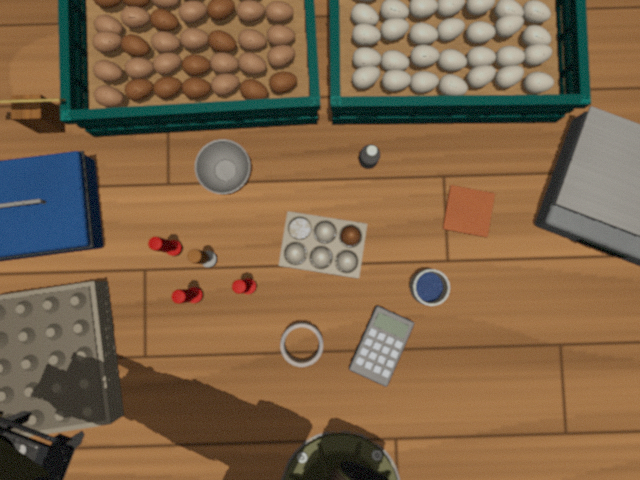

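View pics/wrist0.png

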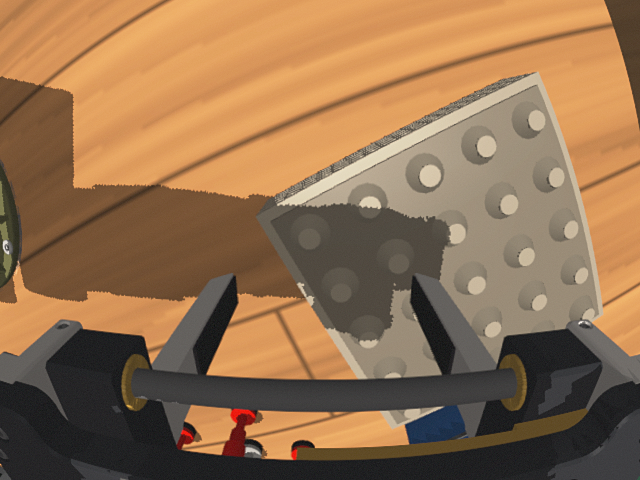

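The top view shows the wooden stamp at about (200,258) between three red ones. The tray is at (323,245) with the brown egg at (350,235), the cup at (431,287) and the tile at (469,211). Next I'll measure these positions.

```bash
cat >> h.py <<'E'
def ld(f): return np.load(f'pics/{f}.npz')
def cloud(z):
    d=z['d'];K=z['K'];v,u=np.mgrid[:480,:640]
    P=np.stack([(u-K[0,2])/K[0,0]*d,(v-K[1,2])/K[1,1]*d,d,np.ones_like(d)],-1)
    return (P@z['world_from_camera'].T)[...,:3]
def ray(z,uv,h):
    K=z['K'];T=z['world_from_camera'];uv=np.atleast_2d(uv)
    r=np.c_[(uv[:,0]-K[0,2])/K[0,0],(uv[:,1]-K[1,2])/K[1,1],np.ones(len(uv))]@T[:3,:3].T
    return T[:3,3]+r*((h-T[2,3])/r[:,2])[:,None]
def comps(m,minA=15):
    n,l,s,c=cv2.connectedComponentsWithStats(m.astype(np.uint8)); return [(s[i],c[i],l==i) for i in range(1,n) if s[i][4]>=minA]
E
python3 - <<'E'
from h import *
np.set_printoptions(precision=1,suppress=True)
for f in ['top0','scene0']:
    z=ld(f);P=cloud(z);hsv=cv2.cvtColor(z['p'],cv2.COLOR_RGB2HSV).astype(int)
    ok=(z['d']>0)
    reg=(P[...,0]>200)&(P[...,0]<680)&(P[...,1]>-300)&(P[...,1]<400)
    print(f,'table z',np.median(P[reg&ok&(abs(P[...,2])<15)][:,2]))
    # things above table
    for s,c,m in comps(reg&ok&(P[...,2]>5),40):
        Q=P[m]; print(s,c,'min',Q.min(0),'max',Q.max(0),'col',z['p'][m].mean(0))
E
```

```text
top0 table z -0.5573547121770162
[197 174  52  20 599] [222.2 184. ] min [639.  176.2   5. ] max [679.8 286.   52.4] col [114.9 110.7 104. ]
[443 185  27  49 815] [457.1 210.3] min [ 541.4 -300.     5. ] max [ 648.4 -243.6   14.3] col [166.1  97.5  60.4]
[ 279  211   89   68 4230] [323.8 245. ] min [450.7 -75.    5. ] max [597.9 115.4  70.6] col [150.2 139.8 123.6]
[149 237  34  19 462] [165.7 245.6] min [512.  326.7   5.4] max [545.  358.2 157.2] col [128.1  34.1  26.9]
[188 248  30  19 400] [202.6 257.4] min [486.  252.    5.9] max [526.7 299.9 153.3] col [116.7  91.3  67. ]
[ 409  269   41   37 1154] [429.8 287.2] min [ 389.8 -239.5    5.2] max [ 464.6 -163.9   62.3] col [ 92.7  99.2 113.2]
[232 278  25  17 327] [244.5 286. ] min [423.4 167.4   5.1] max [457.9 198.3 153.5] col [149.6  43.7  36.1]
[172 287  32  17 429] [187.6 295.3] min [408.5 282.8   5.2] max [442.  342.6 157.2] col [131.5  36.3  29.3]
[ 349  306   66   81 3029] [381.4 345.8] min [ 220.2 -168.9    5.1] max [389.7 -27.1  31. ] col [148.1 146.9 140.5]
[281 322  43  45 609] [301.6 345.5] min [271.   26.8   5.1] max [
[... 504 characters left out ...]
 [100.4  52.7  39.7]
[403 178  26  63 846] [416.3 208.8] min [427.2 169.9   5. ] max [464.3 204.7 152.4] col [109.7  23.1  19.4]
[ 206  189   40   44 1378] [225.7 209.9] min [ 391.9 -237.4    5. ] max [ 471.6 -161.4   61.4] col [125.5 117.3 107.3]
[487 216  38  64 988] [506.2 247.1] min [516.3 330.4   5.1] max [551.3 365.4 151.8] col [110.3  22.8  19.4]
[ 278  222  102   72 4950] [329.2 256.4] min [455.6 -72.3   5. ] max [603.2 119.1  68.7] col [145.9 132.7 114.5]
[ 152  257   42   47 1041] [171.2 279.4] min [ 544.2 -300.     5. ] max [ 653.3 -241.5   12.4] col [207.8 109.7  69.4]
[ 415  304   65   31 1410] [445.9 319.1] min [641.6 179.2   5.2] max [680.  288.8  48.1] col [140.8 136.5 130. ]
```

Run:
```python
from h import *
for f,b in [('top0',(140,210,510,340)),('scene0',(120,150,560,350))]:
    p=ld(f)['p'][b[1]:b[3],b[0]:b[2],::-1]; k=800/p.shape[1]
    cv2.imwrite(f'pics/{f}_z.png',cv2.resize(p,None,fx=k,fy=k,interpolation=cv2.INTER_CUBIC))
```

```text
(no output)
```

View pics/top0_z.png

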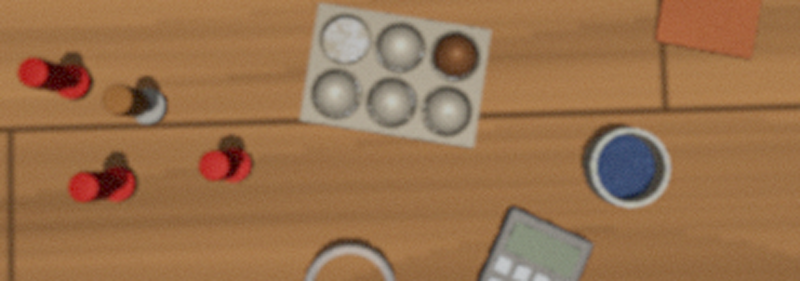

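View pics/scene0_z.png

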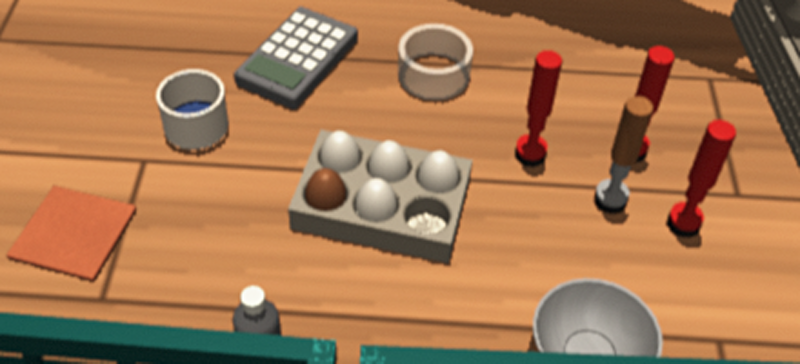

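```bash
cat > m.py <<'E'
from h import *
from scipy.optimize import least_squares
np.set_printoptions(precision=1,suppress=True)
def cyl(Q,r):
    zc=111
    g=lambda p:np.hypot(Q[:,0]-p[0]-p[2]*(Q[:,2]-zc),Q[:,1]-p[1]-p[3]*(Q[:,2]-zc))-r
    return least_squares(g,[*Q[:,:2].mean(0),0,0],loss='soft_l1')
E
python3 - <<'E'
from m import *
for f in ['top0','scene0']:
    z=ld(f);P=cloud(z);p=z['p'].astype(int);hsv=cv2.cvtColor(z['p'],cv2.COLOR_RGB2HSV).astype(int)
    ok=z['d']>0
    print(f)
    reg=(P[...,0]>380)&(P[...,0]<580)&(P[...,1]>140)&(P[...,1]<390)&ok
    for nm,cm in [('wood',(p[...,0]<2.6*p[...,2]+60)&(p[...,1]>p[...,0]*.4)),('red',(p[...,1]<p[...,0]*.4))]:
        for s,c,m in comps(reg&cm&(P[...,2]>82)&(P[...,2]<147),30):
            Q=P[m];r=cyl(Q,14);print(nm,len(Q),c,r.x[:2],'tilt',r.x[2:]*100,'%','res',np.sqrt(np.mean(r.fun**2)))
        # top disc
        for s,c,m in comps(reg&cm&(P[...,2]>147),10):
            Q=P[m];print('   topdisc',len(Q),np.r_[(Q.min(0)+Q.max(0))/2,Q.mean(0)])
    # eggs
    reg=(P[...,0]>440)&(P[...,0]<610)&(P[...,1]>-85)&(P[...,1]<125)&ok
    for s,c,m in comps(reg&(P[...,2]>43),30):
        Q=P[m]
        g=lambda q:np.sqrt(((Q[:,0]-q[0])**2+(Q[:,1]-q[1])**2)/22**2+(Q[:,2]-36)**2/30**2)*25-25
        r=least_squares(g,Q[:,:2].mean(0),loss='soft_l1');print('egg',len(Q),c,r.x,'zmax',Q[:,2].max(),p[m].mean(0),'res',np.sqrt(np.mean(r.fun**2)))
    # tray top plane rectangle
    m=reg&(abs(P[...,2]-33.5)<3)
    R=cv2.minAreaRect(P[m][:,:2].astype(np.float32));print('tray',R)
    # cup rim
    reg=(P[...,0]>370)&(P[...,0]<485)&(P[...,1]>-260)&(P[...,1]<-140)&ok
    m=reg&(P[...,2]>54); Q=P[m]
    g=lambda q:np.hypot(Q[:,0]-q[0],Q[:,1]-q[1])-q[2]
    r=least_squares(g,[*Q[:,:2].mean(0),36],loss='soft_l1');print('cup',len(Q),r.x,Q[:,2].max())
    blue=(p[...,2]>p[...,0]*1.3)&reg; Q=P[blue];print('pad z',np.median(Q[:,2]),Q.mean(0))
    # tile
    m=(P[...,0]>530)&(P[...,0]<660)&(P[...,1]>-355)&(P[...,1]<-225)&ok&(P[...,2]>4)&(p[...,0]>1.7*p[...,1])
    s,c,m=max(comps(m,50),key=lambda t:t[0][4])
    print('tile',cv2.minAreaRect(P[m][:,:2].astype(np.float32)),P[m].mean(0))
E
```

```text
top0
wood 110 [202.6 257.4] [502.4 270.2] tilt [0.5 1.7] % res 1.017286319963521
   topdisc 122 [502.3 269.3 150.2 502.1 269.7 149.7]
red 108 [165.6 245.7] [520.  334.8] tilt [21.2 43.2] % res 5.4692618489698575
red 64 [246.6 286. ] [440.9 185.5] tilt [0.1 1.3] % res 0.6663295985062375
red 93 [188.4 295.1] [425.4 301.5] tilt [0.  0.6] % res 0.4308521555485104
   topdisc 130 [528.6 344.2 152.1 528.7 343.9 149.7]
   topdisc 125 [441.3 184.8 150.3 440.9 184.7 149.5]
   topdisc 133 [425.7 300.7 152.1 425.4 300.6 149.8]
egg 272 [325.1 231.1] [552.3  14.9] zmax 70.24490662441713 [152.1 145.1 130.8] res 1.9924580991772256
egg 270 [350.7 235.3] [541.9 -38.9] zmax 67.45000156089372 [102.3  66.8  40.8] res 1.9838156428381983
egg 275 [295.4 252.8] [508.2  80.2] zmax 69.91481994539458 [152.2 145.4 131.1] res 2.021248727927579
egg 276 [321.1 256.8] [497.7  25.3] zmax 70.64926590071195 [151.7 144.9 130.8] res 2.212754107170923
egg 277 [346.7 260.9] [487.7 -29.4] zmax 69.29343439040849 [150.7 143.8 129.5] res 2.0163933378958236
tray ((524.7093505859375, 20.348876953125), (172.89727783203125, 118.25
[... 921 characters left out ...]
zmax 67.40066544188096 [195.6 186.1 168.4] res 1.6524579287160384
egg 280 [361.  242.3] [508.6  82.4] zmax 67.02007149792416 [195.6 186.1 168.4] res 1.5587048379925523
egg 287 [298.5 251.9] [542.3 -36.4] zmax 66.6341777193594 [117.9  71.4  44.4] res 1.5384757864959033
egg 292 [326.3 257.6] [552.1  18.2] zmax 68.67338466232718 [197.3 187.8 170. ] res 1.6567903183081751
tray ((528.6810302734375, 23.02104949951172), (173.603515625, 122.30677032470703), 79.2109146118164)
cup 206 [ 431.7 -199.3   35.7] 61.353257822739124
pad z 11.064549929999885 [ 406.3 -207.3   11. ]
tile ((594.6338500976562, -299.2554626464844), (101.43891906738281, 102.14029693603516), 77.23322296142578) [ 596.8 -298.5    7.3]
```

```bash
cat >> h.py <<'E'
from scipy.spatial.transform import Rotation as Ro
np.set_printoptions(precision=2,suppress=True)
def pose():
    s=manip.read_state();return s,np.array(s['eef_pos']),Ro.from_euler('xyz',s['eef_rot'])
def plan(target,jaw=None):
    """shift in tool axes (cm) and turn (deg) to reach tool-down target with jaw angle deg"""
    s,p,R=pose();M=R.as_matrix()
    if jaw is None: jaw=np.degrees(np.arctan2(M[1,2],M[0,2]))
    d=np.array([np.cos(np.radians(jaw)),np.sin(np.radians(jaw)),0]);x=np.array([0,0,-1.]);
    W=np.c_[x,np.cross(d,x),d]
    rv=(R.inv()*Ro.from_matrix(W)).as_rotvec(degrees=True)
    print('t',s['clock'],'p',p,'jawang',np.degrees(np.arctan2(M[1,2],M[0,2])),'xaxis',M[:,0],'q',s['joints'],'F',s['wrist_force'],'M',s['moment'],'gap',s['finger_gap'])
    print('turn',rv,'dp(cm, tool now)',M.T@(np.array(target)-p)/10,'in final axes',W.T@(np.array(target)-p)/10)
    print('axes y',M[:,1],'z',M[:,2])
E
python3 - <<'E'
from h import *
plan([504,271.5,200]); 
for j in (110,20,-70): plan([504,271.5,200],j)
E
```

```text
t 0.15 p [203.84 510.63 205.03] jawang 68.23863320676156 xaxis [-0. -0. -1.] q [ 1.12  0.3   1.52 -0.    1.32 -0.07] F [0.3  0.04 0.13] M [-0.02  0.04 -0.01] gap 93.9960876888066
turn [-0.   -0.05 -0.  ] dp(cm, tool now) [  0.51 -36.74 -11.08] in final axes [  0.5  -36.74 -11.08]
axes y [-0.93  0.37  0.  ] z [ 0.37  0.93 -0.  ]
t 0.15 p [203.84 510.63 205.03] jawang 68.23863320676156 xaxis [-0. -0. -1.] q [ 1.12  0.3   1.52 -0.    1.32 -0.07] F [0.3  0.04 0.13] M [-0.02  0.04 -0.01] gap 93.9960876888066
turn [-41.76  -0.04  -0.02] dp(cm, tool now) [  0.51 -36.74 -11.08] in final axes [  0.5  -20.03 -32.74]
axes y [-0.93  0.37  0.  ] z [ 0.37  0.93 -0.  ]
t 0.15 p [203.84 510.63 205.03] jawang 68.23863320676156 xaxis [-0. -0. -1.] q [ 1.12  0.3   1.52 -0.    1.32 -0.07] F [0.3  0.04 0.13] M [-0.02  0.04 -0.01] gap 93.9960876888066
turn [48.24 -0.05  0.02] dp(cm, tool now) [  0.51 -36.74 -11.08] in final axes [  0.5  -32.74  20.03]
axes y [-0.93  0.37  0.  ] z [ 0.37  0.93 -0.  ]
t 0.15 p [203.84 510.63 205.03] jawang 68.23863320676156 xaxis [-0. -0. -1.] q [ 1.12  0.3   1.52 -0.    1.32 -0.07] F [0.3  0.04 0.13] M [-0.02  0.04 -0.01] gap 93.9960876888066
turn [138.24  -0.03   0.06] dp(cm, tool now) [  0.51 -36.74 -11.08] in final axes [ 0.5  20.03 32.74]
axes y [-0.93  0.37  0.  ] z [ 0.37  0.93 -0.  ]
```

>>> {"name": "jog_arm", "arguments": {
  "turn": [
    [9.6,0,0],
    [9.6,0,0],
    [9.6,0,0],
    [9.6,0,0],
    [9.6,0,0],
    [0,0,0]
  ],
  "dp": [
    [0,0,0],
    [0,0,0],
    [0,0,0],
    [0,0,0],
    [0,0,0],
    [0,0,0]
  ],
  "gripper": [0,0,0,0,0,0],
  "grip_force": 30
}}

```text
clock: 0.9
eef_pos: [203.5, 510.0, 203.5]
eef_rot: [-2.345, 1.567, -2.017]
wrist_force: [-0.6, 1.7, -0.9]
finger_gap: 94.4
```

```bash
python3 -c "
from h import *
plan([504,271.5,200],20)"
```

```text
t 0.9 p [203.51 510.01 203.5 ] jawang 18.822145689993878 xaxis [-0. -0. -1.] q [ 1.12  0.3   1.52 -0.    1.32  0.8 ] F [-0.62  1.66 -0.91] M [-0.09  0.08 -0.03] gap 94.36489911295548
turn [-1.18 -0.16  0.16] dp(cm, tool now) [  0.38 -32.27  20.75] in final axes [  0.35 -32.69  20.08]
axes y [-0.32  0.95 -0.  ] z [ 0.95  0.32 -0.  ]
```

>>> {"name": "jog_arm", "arguments": {
  "turn": [
    [0,0,0],
    [0,0,0],
    [0,0,0],
    [0,0,0],
    [0,0,0],
    [0,0,0],
    [0,0,0],
    [0,0,0]
  ],
  "dp": [
    [0,-4.6,3.0],
    [0,-4.6,3.0],
    [0,-4.6,3.0],
    [0,-4.6,3.0],
    [0,-4.6,3.0],
    [0,-4.6,3.0],
    [0,-4.6,3.0],
    [0,0,0]
  ],
  "gripper": [0,0,0,0,0,0,0,0]
}}

```text
clock: 1.9
eef_pos: [518.3, 269.9, 202.7]
eef_rot: [-2.498, 1.566, -2.129]
wrist_force: [-0.9, -0.4, -0.6]
finger_gap: 94.4
```

```bash
python3 -c "
from h import *
plan([504,271.5,200],20)
for n in ['top','scene','wrist']: save(n,n+'1')"
```

```text
t 1.9 p [518.27 269.85 202.66] jawang 21.13671053719229 xaxis [-0. -0. -1.] q [ 0.42  0.38  1.42 -0.    1.35  0.05] F [-0.88 -0.38 -0.65] M [-0.08  0.03 -0.02] gap 94.3542594613248
turn [ 1.14 -0.23  0.18] dp(cm, tool now) [ 0.27  0.67 -1.27] in final axes [ 0.27  0.64 -1.28]
axes y [-0.36  0.93 -0.  ] z [ 0.93  0.36 -0.  ]
```

View pics/wrist1.png

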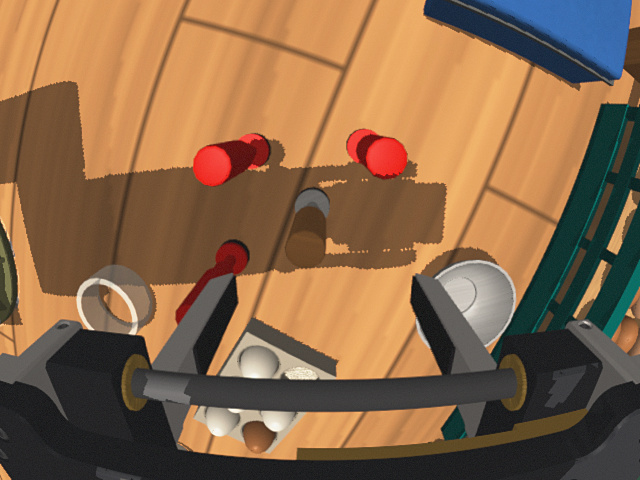

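View pics/scene1.png

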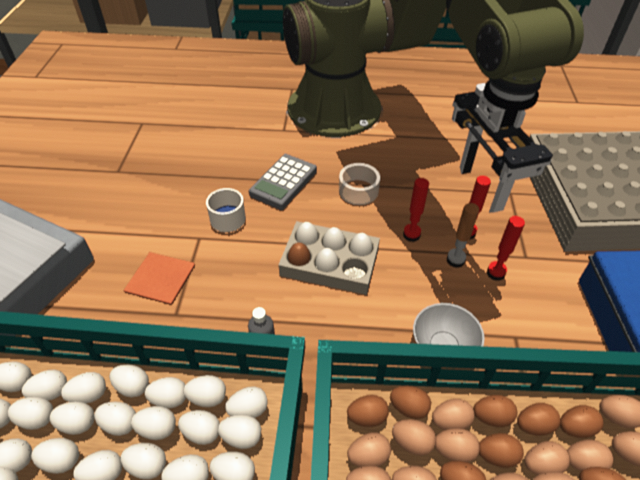

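```bash
cat >> h.py <<'E'
def wrays(z,uv):
    K=z['K'];T=z['world_from_camera'];uv=np.asarray(uv,float)
    n=cv2.fisheye.undistortPoints(uv.reshape(-1,1,2),K,np.zeros(4)).reshape(-1,2)
    r=np.c_[n,np.ones(len(n))]
    return r
def wcloud(z):
    v,u=np.mgrid[:480,:640]; r=wrays(z,np.stack([u,v],-1).reshape(-1,2))
    P=r*z['d'].reshape(-1,1); T=z['world_from_camera']
    return (P@T[:3,:3].T+T[:3,3]).reshape(480,640,3)
E
python3 - <<'E'
from m import *
z=ld('wrist1');P=wcloud(z);p=z['p'].astype(int);ok=z['d']>0
t=ok&(abs(P[...,2])<12);print('table',np.median(P[t][:,2]))
reg=(P[...,0]>380)&(P[...,0]<580)&(P[...,1]>140)&(P[...,1]<390)&ok
red=(p[...,1]<p[...,0]*.4)
for nm,cm in (('red',red),('wood',~red)):
    for s,c,m in comps(reg&cm&(P[...,2]>80)&(P[...,2]<146),60):
        Q=P[m];r=cyl(Q,14);print(nm,len(Q),c,r.x[:2],'tilt%',r.x[2:]*100,np.sqrt(np.mean(r.fun**2)))
    for s,c,m in comps(reg&cm&(P[...,2]>146),60):
        Q=P[m];print(' disc',c,Q.mean(0),(Q.min(0)+Q.max(0))/2,len(Q))
reg=(P[...,0]>440)&(P[...,0]<610)&(P[...,1]>-85)&(P[...,1]<125)&ok
for s,c,m in comps(reg&(P[...,2]>43),60):
    Q=P[m];g=lambda q:np.sqrt(((Q[:,0]-q[0])**2+(Q[:,1]-q[1])**2)/22**2+(Q[:,2]-36)**2/30**2)*25-25
    r=least_squares(g,Q[:,:2].mean(0),loss='soft_l1');print('egg',len(Q),c,r.x,Q[:,2].max(),p[m].mean(0))
E
```

```text
table 0.8581416582974271
red 308 [364.4 146.3] [529.4 347.3] tilt% [0.4 0.2] 0.26665169128167365
red 676 [238.4 155.7] [425.6 302.8] tilt% [-0.1  0. ] 0.2783440807787598
red 363 [201.9 284.1] [430.2 211.4] tilt% [-9.3 -2.7] 1.1345228233787008
 disc [385.4 157.6] [528.3 347.2 150.6] [528.9 347.2 149.5] 1394
 disc [212.9 165.1] [426.9 303.8 150.5] [426.2 303.2 149.6] 1314
 disc [182.2 310.6] [433.2 192.2 150.2] [433.6 190.4 149.2] 175
wood 719 [309.5 221.3] [502.6 271.3] tilt% [ 0.  -0.1] 0.2852320120753521
 disc [305.1 248.1] [502.3 272.9 150.5] [502.6 272.2 149.5] 1268
 disc [319.1 403.2] [506.9 293.2 318.4] [501.3 256.4 247.6] 75489
egg 736 [257.1 366.4] [508.6  80.1] 67.0285995403305 [199.8 189.9 171.9]
egg 620 [219.8 422.1] [487.9 -28. ] 67.85141397109987 [203.  193.4 175.7]
egg 504 [276.7 419.5] [552.1  15.9] 67.83224352690098 [215.8 206.6 188.6]
egg 583 [257.4 439.7] [542.  -38.2] 67.69981578877639 [139.9  90.8  56.5]
```

>>> {"name": "jog_arm", "arguments": {
  "turn": [
    [0,0,0],
    [0,0,0]
  ],
  "dp": [
    [0,0.7,-1.37],
    [0,0,0]
  ],
  "gripper": [0,0]
}}

```text
clock: 2.3
eef_pos: [498.5, 276.1, 203.4]
eef_rot: [-2.571, 1.566, -2.195]
wrist_force: [0.5, -1.5, 0.1]
finger_gap: 93.9
```

```bash
python3 -c "
from h import *
plan([503,271.5,92])"
```

```text
t 2.3 p [498.47 276.06 203.43] jawang 21.572397016223764 xaxis [-0. -0. -1.] q [ 0.44  0.35  1.46 -0.    1.34  0.07] F [ 0.52 -1.5   0.07] M [-0.03  0.05 -0.03] gap 93.85073637859132
turn [ 0.   -0.21  0.14] dp(cm, tool now) [11.14 -0.56  0.29] in final axes [11.14 -0.59  0.25]
axes y [-0.37  0.93 -0.  ] z [ 0.93  0.37 -0.  ]
```

>>> {"name": "jog_arm", "arguments": {
  "turn": [
    [0,0,0],
    [0,0,0]
  ],
  "dp": [
    [0,-0.56,0.29],
    [0,0,0]
  ],
  "gripper": [0,0]
}}

```text
clock: 2.55
eef_pos: [503.4, 272.5, 203.8]
eef_rot: [-2.468, 1.567, -2.088]
wrist_force: [0.1, 0.2, -0.3]
finger_gap: 94.2
```

```bash
python3 -c "
from h import *
plan([503,271.5,92])"
```

```text
t 2.55 p [503.44 272.53 203.79] jawang 21.724461483640674 xaxis [-0. -0. -1.] q [ 0.43  0.35  1.45 -0.    1.34  0.05] F [ 0.13  0.2  -0.28] M [-0.06  0.1   0.01] gap 94.1684995085442
turn [ 0.   -0.17  0.14] dp(cm, tool now) [11.18 -0.05 -0.05] in final axes [11.18 -0.08 -0.08]
axes y [-0.37  0.93 -0.  ] z [ 0.93  0.37 -0.  ]
```

Centred, so I'll descend now.

>>> {"name": "jog_arm", "arguments": {
  "turn": [
    [0,0,0],
    [0,0,0],
    [0,0,0],
    [0,0,0],
    [0,0,0]
  ],
  "dp": [
    [2.6,-0.02,-0.02],
    [2.6,-0.02,-0.02],
    [2.6,0,0],
    [2.6,0,0],
    [0,0,0]
  ],
  "gripper": [0,0,0,0,0]
}}

```text
clock: 3.18
eef_pos: [504.4, 271.6, 97.2]
eef_rot: [-2.23, 1.568, -1.85]
wrist_force: [0.3, -0.2, 1.5]
finger_gap: 94.1
```

```bash
python3 -c "
from h import *
plan([503,271.5,92])"
```

```text
t 3.175 p [504.44 271.64  97.18] jawang 21.74287674051866 xaxis [-0. -0. -1.] q [ 0.43  0.46  1.57 -0.    1.12  0.05] F [ 0.26 -0.24  1.52] M [-0.04  0.01 -0.04] gap 94.1345879670754
turn [ 0.   -0.1   0.13] dp(cm, tool now) [ 0.52  0.04 -0.14] in final axes [ 0.52  0.04 -0.14]
axes y [-0.37  0.93 -0.  ] z [ 0.93  0.37 -0.  ]
```

>>> {"name": "jog_arm", "arguments": {
  "turn": [
    [0,0,0],
    [0,0,0],
    [0,0,0],
    [0,0,0],
    [0,0,0],
    [0,0,0]
  ],
  "dp": [
    [0.5,0.04,-0.14],
    [0,0,0],
    [0,0,0],
    [0,0,0],
    [0,0,0],
    [0,0,0]
  ],
  "gripper": [0,0.3,0.6,0.65,0.7,0.75],
  "grip_force": 30
}}

```text
clock: 3.92
eef_pos: [504.5, 272.2, 95.5]
eef_rot: [-0.555, 1.567, -0.176]
wrist_force: [0.1, 0.2, -0.6]
finger_gap: 47.1
```

```bash
python3 -c "
from h import *
plan([503,271.5,92])"
```

```text
t 3.925 p [504.47 272.15  95.52] jawang 21.748389484446694 xaxis [ 0. -0. -1.] q [ 0.43  0.46  1.57 -0.    1.11  0.05] F [ 0.07  0.19 -0.58] M [-0.05  0.02 -0.01] gap 47.14217362310752
turn [-0.    0.19  0.11] dp(cm, tool now) [ 0.35 -0.01 -0.16] in final axes [ 0.35 -0.01 -0.16]
axes y [-0.37  0.93 -0.  ] z [0.93 0.37 0.  ]
```

>>> {"name": "jog_arm", "arguments": {
  "turn": [
    [0,0,0],
    [0,0,0],
    [0,0,0],
    [0,0,0],
    [0,0,0],
    [0,0,0],
    [0,0,0]
  ],
  "dp": [
    [0.3,0,-0.15],
    [0,0,0],
    [0,0,0],
    [0,0,0],
    [0,0,0],
    [0,0,0],
    [0,0,0]
  ],
  "gripper": [0.75,0.8,0.9,1,1,1,1],
  "grip_force": 30
}}

```text
clock: 4.8
eef_pos: [502.9, 271.5, 92.2]
eef_rot: [-0.593, 1.567, -0.213]
wrist_force: [0.7, -0.1, -0.3]
finger_gap: 27.4
```

```bash
python3 -c "
from h import *
plan([503,271.5,92])"
```

```text
t 4.8 p [502.95 271.53  92.19] jawang 21.748868075586174 xaxis [ 0. -0. -1.] q [ 0.43  0.46  1.58 -0.    1.1   0.05] F [ 0.73 -0.08 -0.35] M [-0.05  0.02  0.02] gap 27.425210408181073
turn [-0.    0.17  0.12] dp(cm, tool now) [ 0.02 -0.    0.  ] in final axes [ 0.02 -0.    0.  ]
axes y [-0.37  0.93 -0.  ] z [0.93 0.37 0.  ]
```

>>> {"name": "jog_arm", "arguments": {
  "turn": [
    [0,0,0],
    [0,0,0],
    [0,0,0],
    [0,0,0],
    [0,0,0],
    [0,0,0],
    [0,0,0]
  ],
  "dp": [
    [-0.5,0,0],
    [-2,0,0],
    [-3,0,0],
    [-4,0,0],
    [-4,0,0],
    [-3,0,0],
    [0,0,0]
  ],
  "gripper": [1,1,1,1,1,1,1],
  "grip_force": 40
}}

```text
clock: 5.68
eef_pos: [501.7, 271.3, 262.8]
eef_rot: [-1.001, 1.568, -0.621]
wrist_force: [-0.6, 0.9, -1.3]
finger_gap: 27.1
```

```bash
python3 -c "
from h import *
plan([429.5,-200.8,260])
for n in ['scene','wrist','top']: save(n,n+'2')"
```

```text
t 5.675 p [501.66 271.35 262.84] jawang 21.746736833835154 xaxis [ 0. -0. -1.] q [ 0.43  0.31  1.38 -0.    1.45  0.05] F [-0.62  0.89 -1.26] M [-0.05  0.09  0.  ] gap 27.10176436149856
turn [-0.    0.08  0.12] dp(cm, tool now) [  0.34 -41.18 -24.2 ] in final axes [  0.28 -41.18 -24.2 ]
axes y [-0.37  0.93 -0.  ] z [0.93 0.37 0.  ]
```

View pics/wrist2.png

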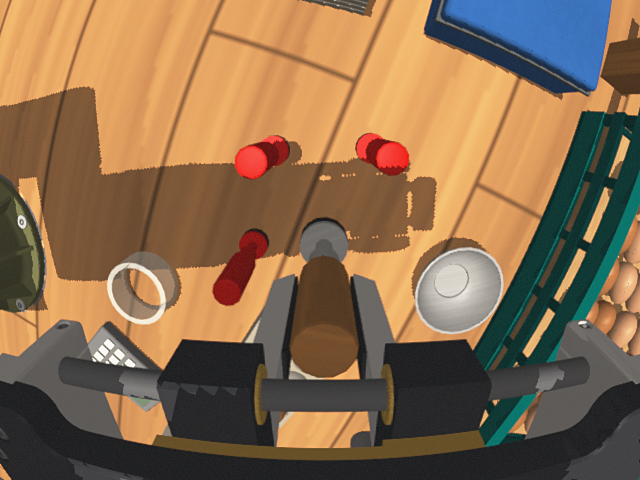

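View pics/scene2.png

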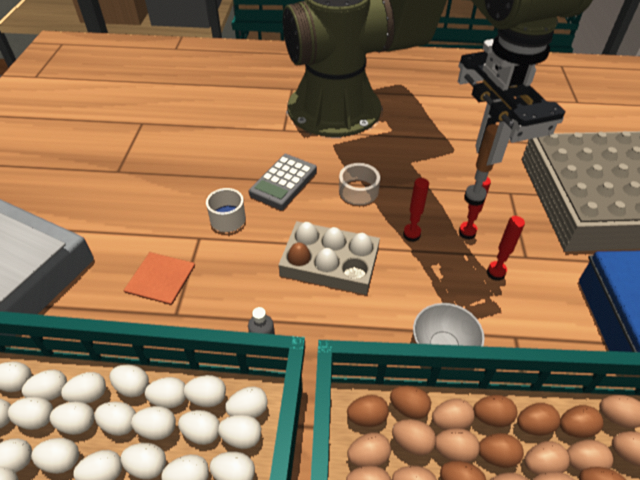

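```bash
cat >> h.py <<'E'
from scipy.optimize import least_squares
def held(f,tcp,faceoff=-92.2):
    """axis of held stamp at handle and sleeve/head from a wrist picture"""
    z=ld(f);P=wcloud(z);p=z['p'].astype(int);ok=z['d']>0
    fz=tcp[2]+faceoff
    near=ok&(np.hypot(P[...,0]-tcp[0],P[...,1]-tcp[1])<30)
    h=P[...,2]-fz
    wood=(p[...,0]>p[...,2]*1.5)
    m=near&wood&(h>78)&(h<146)
    s,c,m=max(comps(m,30),key=lambda t:t[0][4])
    Q=P[m];
    g=lambda q:np.hypot(Q[:,0]-q[0]-q[2]*(Q[:,2]-fz-111),Q[:,1]-q[1]-q[3]*(Q[:,2]-fz-111))-14
    r=least_squares(g,[*tcp[:2],0,0],loss='soft_l1')
    print('handle',len(Q),'axis-tcp',r.x[:2]-tcp[:2],'tilt%',r.x[2:]*100,'rms',np.sqrt(np.mean(r.fun**2)),'hrange',h[m].min(),h[m].max())
    d=near&wood&(h>147)&(h<156)
    print('topdisc n',d.sum(),'h',np.median(h[d]),'mean-tcp',P[d].mean(0)[:2]-tcp[:2])
    d=near&~wood&(h>13)&(h<23)
    Q=P[d]; e=np.array(cv2.minEnclosingCircle(Q[:,:2].astype(np.float32))[0])
    print('cap n',d.sum(),'h',np.median(h[d]),'circle c-tcp',e-tcp[:2],cv2.minEnclosingCircle(Q[:,:2].astype(np.float32))[1])
E
python3 -c "
from h import *
held('wrist2',np.array([501.7,271.3,262.8]))"
```

```text
handle 3582 axis-tcp [-0.37 -1.1 ] tilt% [0.33 0.  ] rms 0.3617664623030387 hrange 78.02763615319157 145.99523570993972
topdisc n 2367 h 147.73211921909274 mean-tcp [-0.57  0.18]
cap n 1156 h 15.734142706185935 circle c-tcp [-0.96 -0.69] 17.68678855895996
```

>>> {"name": "jog_arm", "arguments": {
  "turn": [
    [0,0,0],
    [0,0,0],
    [0,0,0],
    [0,0,0],
    [0,0,0],
    [0,0,0],
    [0,0,0],
    [0,0,0]
  ],
  "dp": [
    [0,-1.5,-0.9],
    [0,-3.2,-1.9],
    [0,-3.6,-2.1],
    [0,-3.6,-2.1],
    [0,-3.6,-2.1],
    [0,-3.6,-2.1],
    [0,-3.6,-2.1],
    [0,-3.6,-2.1]
  ],
  "gripper": [1,1,1,1,1,1,1,1]
}}

```text
clock: 6.82
eef_pos: [447.9, -43.9, 252.4]
eef_rot: [-3.099, 1.553, -2.718]
wrist_force: [-0.2, -0.6, -0.8]
finger_gap: 27.1
```

```bash
python3 -c "
from h import *
plan([430,-200,260])"
```

```text
t 6.825 p [447.86 -43.89 252.39] jawang 21.858294871534454 xaxis [-0.02 -0.01 -1.  ] q [-0.17  0.05  1.71 -0.01  1.4  -0.55] F [-0.2  -0.63 -0.8 ] M [-0.12  0.01 -0.05] gap 27.105358243818944
turn [ 0.   -1.04  0.04] dp(cm, tool now) [ -0.61 -13.82  -7.48] in final axes [ -0.76 -13.82  -7.47]
axes y [-0.37  0.93 -0.  ] z [ 0.93  0.37 -0.02]
```

>>> {"name": "jog_arm", "arguments": {
  "turn": [
    [0,-0.5,0],
    [0,-0.5,0],
    [0,0,0],
    [0,0,0],
    [0,0,0],
    [0,0,0]
  ],
  "dp": [
    [-0.2,-3.3,-1.8],
    [-0.2,-3.3,-1.8],
    [-0.1,-3.0,-1.6],
    [0,-2.2,-1.2],
    [0,-1,-0.5],
    [0,0,0]
  ],
  "gripper": [1,1,1,1,1,1]
}}

```text
clock: 7.58
eef_pos: [424.1, -196.9, 253.1]
eef_rot: [2.541, 1.564, 2.917]
wrist_force: [0.3, -0.3, -1.8]
finger_gap: 27.4
```

```bash
python3 -c "
from h import *
plan([430,-200,260])
for n in ['wrist','scene','top']: save(n,n+'3')"
```

```text
t 7.575 p [ 424.07 -196.9   253.13] jawang 21.503564893511317 xaxis [-0.01  0.   -1.  ] q [-0.51  0.08  1.67 -0.    1.4  -0.89] F [ 0.34 -0.31 -1.82] M [ 0.02  0.02 -0.01] gap 27.377555289380457
turn [-0.   -0.33 -0.23] dp(cm, tool now) [-0.69 -0.5   0.43] in final axes [-0.69 -0.51  0.44]
axes y [-0.37  0.93  0.  ] z [ 0.93  0.37 -0.01]
```

View pics/wrist3.png

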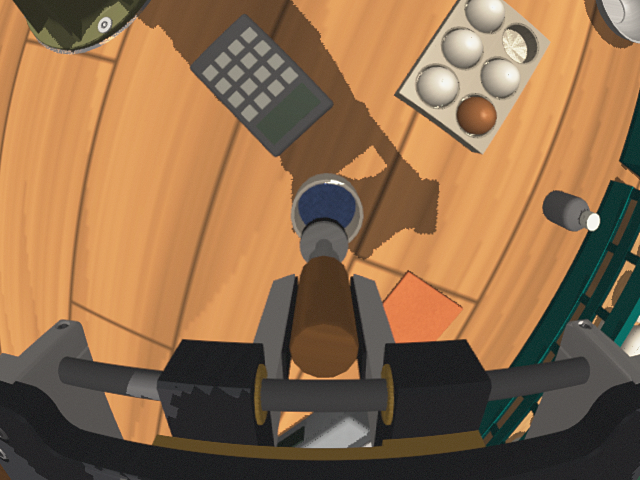

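View pics/scene3.png

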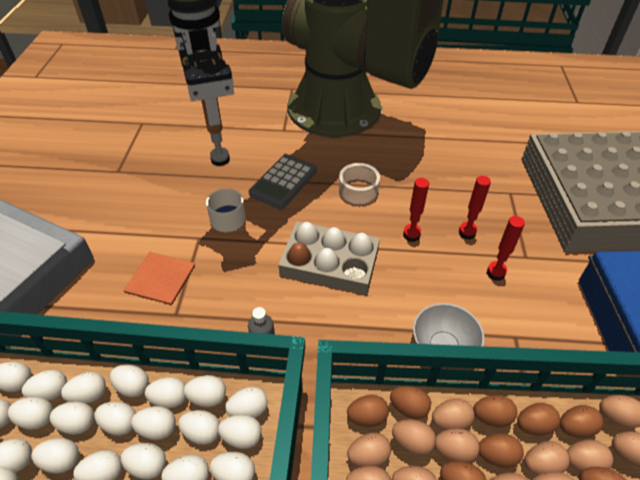

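```bash
cat >> h.py <<'E'
def wmeas(f):
    z=ld(f);P=wcloud(z);p=z['p'].astype(int);ok=z['d']>0
    print('table',np.median(P[ok&(abs(P[...,2])<12)][:,2]))
    near=lambda x,y,r:ok&(np.hypot(P[...,0]-x,P[...,1]-y)<r)
    m=near(429,-201,50)&(P[...,2]>55)&(P[...,2]<62)
    if m.sum()>50:
        Q=P[m];g=lambda q:np.hypot(Q[:,0]-q[0],Q[:,1]-q[1])-36
        r=least_squares(g,[429,-201],loss='soft_l1');print('cup rim',len(Q),r.x,np.median(Q[:,2]))
        m=near(429,-201,50)&(p[...,2]>1.3*p[...,0])&(P[...,2]<20);
        if m.any(): print('pad z',np.median(P[m][:,2]))
    reg=ok&(P[...,0]>440)&(P[...,0]<610)&(P[...,1]>-85)&(P[...,1]<125)
    for s,c,m in comps(reg&(P[...,2]>43)&(P[...,2]<72),150):
        Q=P[m];g=lambda q:np.sqrt(((Q[:,0]-q[0])**2+(Q[:,1]-q[1])**2)/22**2+(Q[:,2]-36)**2/30**2)*25-25
        r=least_squares(g,Q[:,:2].mean(0),loss='soft_l1');C=p[m].mean(0);t=Q[:,2]>Q[:,2].max()-2
        print('BROWN' if C[0]>1.7*C[2] else 'white',len(Q),c,r.x,'top',np.percentile(Q[:,2],99.5),Q[t].mean(0))
    m=near(592,-300,75)&(P[...,2]>4)&(P[...,2]<14)&(p[...,0]>2*p[...,2])
    cs=comps(m,200)
    if cs:
        s,c,m=max(cs,key=lambda t:t[0][4]);print('tile',cv2.minAreaRect(P[m][:,:2].astype(np.float32)),np.median(P[m][:,2]))
E
python3 -c "
from h import *
wmeas('wrist3');held('wrist3',np.array([424.1,-196.9,253.1]))"
```

```text
table 0.7250545428663031
cup rim 637 [ 428.   -201.09] 58.3407885724024
pad z 12.631526708708918
white 773 [488.28  12.26] [509.32  82.44] top 67.53651800862407 [508.17  80.07  66.55]
white 957 [465.05  46.09] [499.62  28.11] top 67.20248285640552 [497.92  25.74  66.64]
white 894 [503.3   76.74] [553.81  17.65] top 67.67827831142563 [551.97  16.45  66.84]
white 1027 [439.63  84.94] [489.41 -26.18] top 67.46549085656483 [488.69 -27.53  67.03]
BROWN 953 [479.13 115.15] [543.79 -36.54] top 67.84987100045004 [541.5  -37.5   67.71]
tile ((592.9102783203125, -296.337890625), (92.48652648925781, 101.51728820800781), 77.2806167602539) 8.662449596408834
handle 3333 axis-tcp [ 0.58 -0.44] tilt% [ 0.74 -0.35] rms 0.34881086524477756 hrange 78.01184147006737 145.97355313222278
topdisc n 3249 h 150.54951500858846 mean-tcp [0.   1.63]
cap n 1177 h 18.756670096536652 circle c-tcp [-0.69  0.81] 17.55454444885254
```

>>> {"name": "jog_arm", "arguments": {
  "turn": [
    [0,-0.33,-0.23],
    [0,0,0]
  ],
  "dp": [
    [0,-0.54,0.28],
    [0,0,0]
  ],
  "gripper": [1,1]
}}

```text
clock: 7.98
eef_pos: [429.9, -199.2, 253.6]
eef_rot: [-0.736, 1.569, -0.357]
wrist_force: [0.2, -0.7, -1.3]
finger_gap: 27.3
```

```bash
python3 -c "
from h import *
plan([428.7,-201,115])"
```

```text
t 7.975 p [ 429.85 -199.18  253.63] jawang 21.70804255670052 xaxis [ 0. -0. -1.] q [-0.51  0.09  1.66  0.    1.39 -0.89] F [ 0.24 -0.7  -1.31] M [-0.02  0.   -0.01] gap 27.34819719400829
turn [-0.    0.07  0.06] dp(cm, tool now) [13.86 -0.11 -0.19] in final axes [13.86 -0.13 -0.17]
axes y [-0.37  0.93 -0.  ] z [0.93 0.37 0.  ]
```

>>> {"name": "jog_arm", "arguments": {
  "turn": [
    [0,0,0],
    [0,0,0],
    [0,0,0],
    [0,0,0],
    [0,0,0],
    [0,0,0],
    [0,0,0]
  ],
  "dp": [
    [2,-0.1,-0.17],
    [3,0,0],
    [3,0,0],
    [2.5,0,0],
    [1.2,0,0],
    [0.6,0,0],
    [0,0,0]
  ],
  "gripper": [1,1,1,1,1,1,1]
}}

```text
clock: 8.85
eef_pos: [430.4, -200.0, 128.6]
eef_rot: [-0.808, 1.566, -0.426]
wrist_force: [-0.5, -0.9, -1.2]
finger_gap: 27.5
```

```bash
python3 -c "
from h import *
plan([428.7,-201,104])"
```

```text
t 8.85 p [ 430.4  -199.98  128.59] jawang 21.848148374631695 xaxis [ 0. -0. -1.] q [-0.51  0.21  1.82  0.    1.1  -0.89] F [-0.48 -0.87 -1.16] M [-0.08  0.07  0.  ] gap 27.48866321287579
turn [-0.    0.19  0.2 ] dp(cm, tool now) [ 2.46 -0.02 -0.2 ] in final axes [ 2.46 -0.03 -0.2 ]
axes y [-0.37  0.93 -0.  ] z [0.93 0.37 0.  ]
```

>>> {"name": "jog_arm", "arguments": {
  "turn": [
    [0,0,0],
    [0,0,0],
    [0,0,0],
    [0,0,0]
  ],
  "dp": [
    [0.8,0,-0.18],
    [0.8,0,0],
    [0.5,0,0],
    [0,0,0]
  ],
  "gripper": [1,1,1,1]
}}

```text
clock: 9.35
eef_pos: [429.3, -201.1, 107.4]
eef_rot: [-0.83, 1.564, -0.449]
wrist_force: [-0.5, -0.1, -1.5]
finger_gap: 27.6
```

```bash
python3 -c "
from h import *
plan([428.7,-201,104])"
```

```text
t 9.35 p [ 429.27 -201.08  107.37] jawang 21.846127282406975 xaxis [ 0.01 -0.   -1.  ] q [-0.52  0.24  1.84  0.    1.05 -0.9 ] F [-0.5 -0.1 -1.5] M [-0.04  0.08 -0.02] gap 27.587816379146897
turn [-0.    0.27  0.3 ] dp(cm, tool now) [ 0.34  0.03 -0.05] in final axes [ 0.34  0.03 -0.05]
axes y [-0.37  0.93 -0.01] z [0.93 0.37 0.  ]
```

>>> {"name": "jog_arm", "arguments": {
  "turn": [
    [0,0.2,0.2],
    [0,0,0],
    [0,0,0]
  ],
  "dp": [
    [0.25,0,0],
    [0.25,0,0],
    [0,0,0]
  ],
  "gripper": [1,1,1]
}}

```text
clock: 9.72
eef_pos: [429.5, -201.3, 102.8]
eef_rot: [-1.005, 1.568, -0.623]
wrist_force: [-1.3, 1.3, 2.7]
finger_gap: 27.2
```

>>> {"name": "jog_arm", "arguments": {
  "turn": [
    [0,0,0],
    [0,0,0]
  ],
  "dp": [
    [0.2,0,0],
    [0,0,0]
  ],
  "gripper": [1,1]
}}

```text
clock: 9.98
eef_pos: [429.6, -201.3, 101.1]
eef_rot: [-1.014, 1.568, -0.633]
wrist_force: [-1.4, 0.9, 4.3]
finger_gap: 27.5
```

>>> {"name": "jog_arm", "arguments": {
  "turn": [
    [0,0,0],
    [0,0,0],
    [0,0,0]
  ],
  "dp": [
    [0.2,0,0],
    [0,0,0],
    [0,0,0]
  ],
  "gripper": [1,1,1]
}}

```text
clock: 10.35
eef_pos: [429.6, -201.3, 99.5]
eef_rot: [-1.018, 1.568, -0.636]
wrist_force: [-2.8, 0.7, 5.1]
finger_gap: 27.5
```

```bash
python3 -c "
from h import *
plan([428.7,-201,104])
for n in ['wrist','scene']: save(n,n+'4')
z=ld('wrist4');P=wcloud(z)
held('wrist4',np.array([429.6,-201.3,99.5]))"
```

```text
t 10.35 p [ 429.57 -201.32   99.45] jawang 21.849731629493334 xaxis [ 0. -0. -1.] q [-0.52  0.25  1.85 -0.    1.04 -0.9 ] F [-2.85  0.74  5.14] M [ 0.25  0.73 -0.01] gap 27.467767850608478
turn [-0.    0.09  0.14] dp(cm, tool now) [-0.45  0.06 -0.07] in final axes [-0.45  0.06 -0.07]
axes y [-0.37  0.93 -0.  ] z [0.93 0.37 0.  ]
handle 3322 axis-tcp [ 0.27 -0.79] tilt% [ 0.01 -0.19] rms 0.29338755750899026 hrange 78.0070175568356 145.9984639937145
topdisc n 3226 h 150.46967951222308 mean-tcp [-0.54  1.35]
cap n 511 h 22.34162649357326 circle c-tcp [-0.25  0.22] 17.975650787353516
```

View pics/wrist4.png

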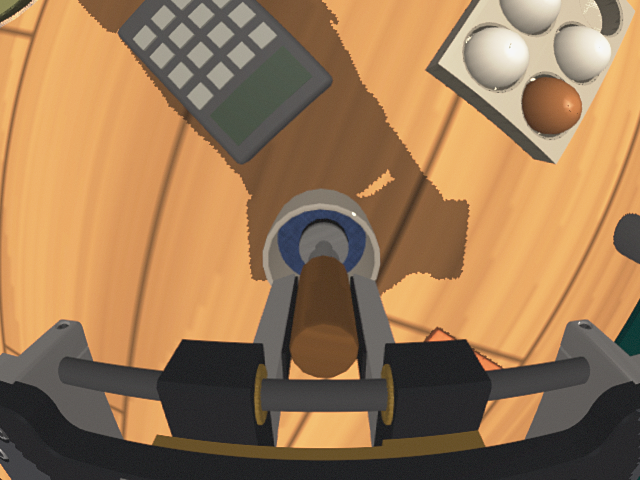

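>>> {"name": "jog_arm", "arguments": {
  "turn": [
    [0,0,0],
    [0,0,0],
    [0,0,0],
    [0,0,0],
    [0,0,0],
    [0,0,0]
  ],
  "dp": [
    [-0.5,0,0],
    [-1.5,0,0],
    [-3,0,0],
    [-4,0,0],
    [-3,0,0],
    [0,0,0]
  ],
  "gripper": [1,1,1,1,1,1]
}}

```text
clock: 11.2
eef_pos: [429.3, -201.1, 225.9]
eef_rot: [-0.935, 1.566, -0.553]
wrist_force: [-0.5, 0.6, -1.8]
finger_gap: 27.3
```

```bash
python3 -c "
from h import *
plan([542.5,-37.3,220])"
```

```text
t 11.2 p [ 429.31 -201.05  225.95] jawang 21.85165639933532 xaxis [ 0. -0. -1.] q [-0.52  0.11  1.7  -0.    1.33 -0.9 ] F [-0.49  0.64 -1.79] M [-0.04  0.03 -0.07] gap 27.302137590383964
turn [-0.    0.17  0.23] dp(cm, tool now) [ 0.6  10.99 16.6 ] in final axes [ 0.59 10.99 16.6 ]
axes y [-0.37  0.93 -0.  ] z [0.93 0.37 0.  ]
```

>>> {"name": "jog_arm", "arguments": {
  "turn": [
    [0,0,0],
    [0,0,0],
    [0,0,0],
    [0,0,0],
    [0,0,0],
    [0,0,0],
    [0,0,0]
  ],
  "dp": [
    [0,1.3,2],
    [0,2.2,3.3],
    [0,2.4,3.5],
    [0,2.2,3.3],
    [0,1.6,2.4],
    [0,0.8,1.2],
    [0,0,0]
  ],
  "gripper": [1,1,1,1,1,1,1]
}}

```text
clock: 12.08
eef_pos: [536.6, -40.5, 218.6]
eef_rot: [2.989, 1.567, -2.914]
wrist_force: [-0.5, 0.3, -0.9]
finger_gap: 27.4
```

```bash
python3 -c "
from h import *
plan([542.5,-37.3,200])
for n in ['wrist','scene','top']: save(n,n+'5')
plan([542.5,-37.3,200])
wmeas('wrist5');held('wrist5',pose()[1])"
```

```text
t 12.075 p [536.64 -40.48 218.59] jawang 21.75431932838984 xaxis [-0. -0. -1.] q [-0.14  0.27  1.53 -0.    1.35 -0.52] F [-0.49  0.26 -0.86] M [-0.04  0.06  0.03] gap 27.404483303384318
turn [-0.   -0.24 -0.04] dp(cm, tool now) [1.86 0.08 0.67] in final axes [1.86 0.08 0.66]
axes y [-0.37  0.93  0.  ] z [ 0.93  0.37 -0.  ]
t 12.225 p [536.37 -41.52 219.28] jawang 21.66073099433877 xaxis [-0. -0. -1.] q [-0.14  0.26  1.53 -0.    1.35 -0.52] F [ 0.12 -0.4  -1.93] M [-0.07  0.03  0.04] gap 27.591985457923045
turn [-0.   -0.2  -0.01] dp(cm, tool now) [1.93 0.17 0.73] in final axes [1.93 0.17 0.73]
axes y [-0.37  0.93  0.  ] z [ 0.93  0.37 -0.  ]
table 0.7610586931037915
cup rim 683 [ 427.94 -200.89] 58.12783668207959
pad z 12.676901575897318
white 1386 [344.63  86.55] [508.73  81.11] top 67.48964505067285 [509.16  79.73  66.66]
white 1402 [313.3  134.64] [498.35  26.19] top 67.62800786156673 [498.7   26.84  66.69]
white 1338 [361.69 165.71] [553.12  15.68] top 67.2310050991818 [552.02  16.35  66.61]
white 1314 [283.09 182.87] [488.01 -28.66] top 67.37329991318829 [488.27 -27.67  66.52]
BROWN 952 [332.02 208.02] [542.59 -39.36] top 67.07104674032657 [542.34 -35.27  66.35]
tile ((612.0818481445312, -333.33233642578125), (46.86650848388672, 44.99966812133789), 76.81826782226562) 8.646099779350095
handle 3357 axis-tcp [ 0.48 -0.26] tilt% [ 0.49 -0.08] rms 0.3541574199565586 hrange 78.0978838305562 145.9794726987148
topdisc n 3172 h 149.85548098220136 mean-tcp [-0.11  1.74]
cap n 1181 h 18.08290969000275 circle c-tcp [-0.71  0.97] 17.842222213745117
```

View pics/wrist5.png

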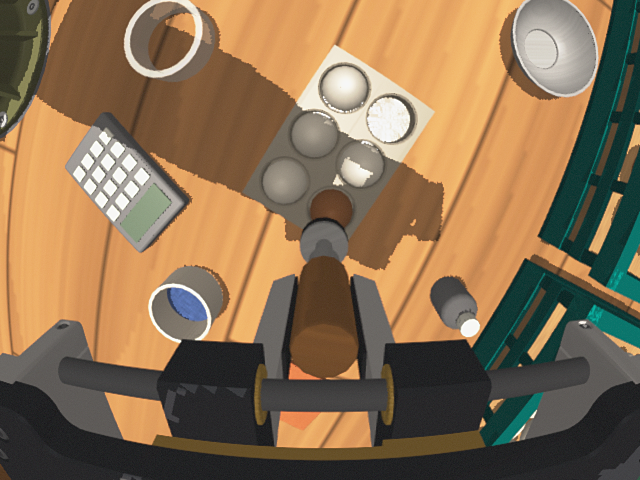

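View pics/scene5.png

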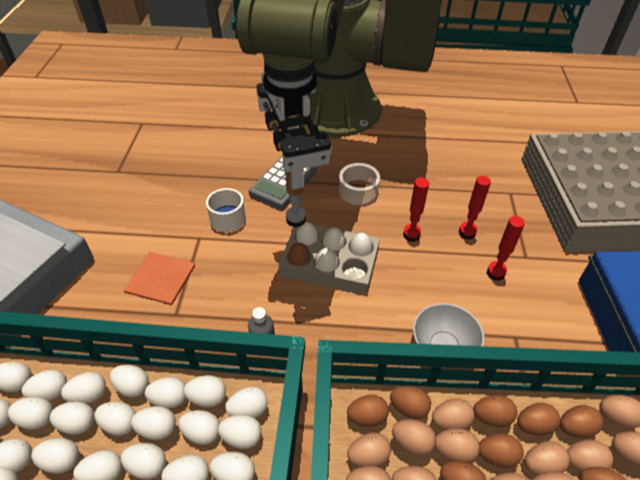

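>>> {"name": "jog_arm", "arguments": {
  "turn": [
    [0,-0.2,0],
    [0,0,0],
    [0,0,0],
    [0,0,0]
  ],
  "dp": [
    [1,0.06,0.7],
    [1.2,0,0],
    [1.2,0,0],
    [0,0,0]
  ],
  "gripper": [1,1,1,1]
}}

```text
clock: 12.72
eef_pos: [542.1, -39.7, 182.2]
eef_rot: [2.523, 1.57, 2.899]
wrist_force: [-0.2, 0.5, -1.9]
finger_gap: 27.2
```

```bash
python3 -c "
from h import *
plan([542.4,-38.5,165])"
```

```text
t 12.725 p [542.15 -39.74 182.22] jawang 21.531772277474808 xaxis [-0.  0. -1.] q [-0.14  0.31  1.57  0.    1.27 -0.52] F [-0.25  0.55 -1.86] M [-0.06  0.02  0.03] gap 27.23402494929251
turn [-0.   -0.03 -0.02] dp(cm, tool now) [1.72 0.11 0.07] in final axes [1.72 0.11 0.07]
axes y [-0.37  0.93  0.  ] z [ 0.93  0.37 -0.  ]
```

>>> {"name": "jog_arm", "arguments": {
  "turn": [
    [0,0,0],
    [0,0,0],
    [0,0,0],
    [0,0,0]
  ],
  "dp": [
    [0.7,0.1,0.06],
    [0.7,0,0],
    [0.4,0,0],
    [0,0,0]
  ],
  "gripper": [1,1,1,1]
}}

```text
clock: 13.22
eef_pos: [542.5, -38.5, 163.3]
eef_rot: [1.958, 1.571, 2.334]
wrist_force: [0.7, 1.1, -1.6]
finger_gap: 27.0
```

```bash
python3 -c "
from h import *
plan([542.4,-38.5,158])
save('wrist','wrist6');save('scene','scene6')"
```

```text
t 13.225 p [542.48 -38.5  163.32] jawang 21.53798273843463 xaxis [-0.  0. -1.] q [-0.14  0.32  1.59  0.    1.23 -0.51] F [ 0.72  1.14 -1.62] M [-0.08  0.02 -0.02] gap 27.01103353364418
turn [-0.   -0.   -0.01] dp(cm, tool now) [ 0.53  0.   -0.01] in final axes [ 0.53  0.   -0.01]
axes y [-0.37  0.93  0.  ] z [ 0.93  0.37 -0.  ]
```

View pics/wrist6.png

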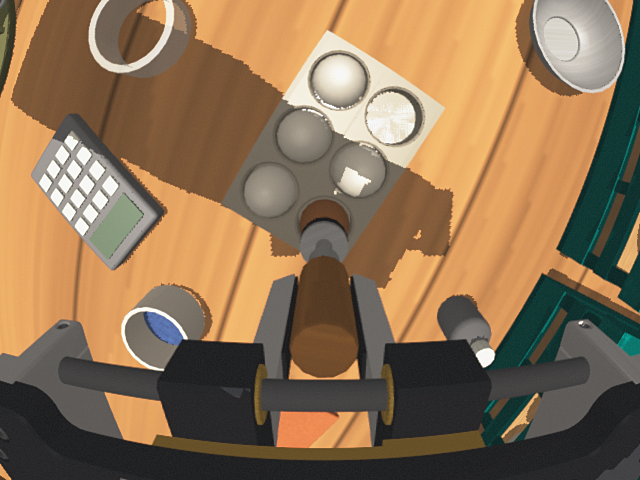

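View pics/scene6.png

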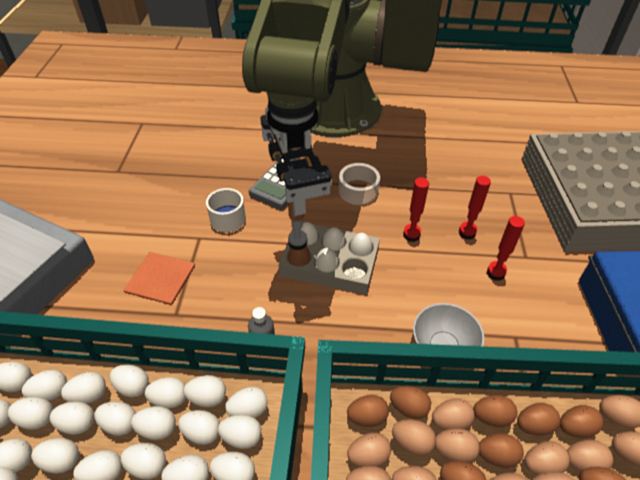

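>>> {"name": "jog_arm", "arguments": {
  "turn": [
    [0,0,0],
    [0,0,0],
    [0,0,0]
  ],
  "dp": [
    [0.25,0,0],
    [0.25,0,0],
    [0,0,0]
  ],
  "gripper": [1,1,1]
}}

```text
clock: 13.7
eef_pos: [542.8, -38.6, 158.8]
eef_rot: [-0.419, 1.57, -0.043]
wrist_force: [-0.4, -0.3, -2.2]
finger_gap: 27.4
```

>>> {"name": "jog_arm", "arguments": {
  "turn": [
    [0,0,0],
    [0,0,0]
  ],
  "dp": [
    [0.2,0,0],
    [0,0,0]
  ],
  "gripper": [1,1]
}}

```text
clock: 13.95
eef_pos: [543.2, -38.6, 157.3]
eef_rot: [-0.476, 1.568, -0.101]
wrist_force: [0.1, 0.7, 2.9]
finger_gap: 27.1
```

>>> {"name": "jog_arm", "arguments": {
  "turn": [
    [0,0,0],
    [0,0,0]
  ],
  "dp": [
    [0.2,0,0],
    [0,0,0]
  ],
  "gripper": [1,1]
}}

```text
clock: 14.2
eef_pos: [543.6, -38.7, 155.9]
eef_rot: [-0.501, 1.567, -0.125]
wrist_force: [0.8, -0.2, 3.9]
finger_gap: 27.3
```

```bash
python3 -c "
from h import *
plan([542.4,-38.5,158])"
```

```text
t 14.2 p [543.63 -38.69 155.89] jawang 21.53791396340817 xaxis [ 0. -0. -1.] q [-0.14  0.33  1.6   0.    1.21 -0.51] F [ 0.78 -0.16  3.92] M [-0.02  0.03  0.03] gap 27.290094155623798
turn [-0.    0.21  0.11] dp(cm, tool now) [-0.21  0.06 -0.11] in final axes [-0.21  0.06 -0.11]
axes y [-0.37  0.93 -0.  ] z [0.93 0.37 0.  ]
```

>>> {"name": "jog_arm", "arguments": {
  "turn": [
    [0,0,0],
    [0,0,0],
    [0,0,0]
  ],
  "dp": [
    [0.15,0,-0.03],
    [0,0,0],
    [0,0,0]
  ],
  "gripper": [1,1,1]
}}

```text
clock: 14.58
eef_pos: [543.6, -38.8, 154.7]
eef_rot: [-0.492, 1.566, -0.116]
wrist_force: [-0.0, 0.3, 3.9]
finger_gap: 27.2
```

```bash
python3 -c "
from h import *
plan([542.4,-38.5,158])
save('wrist','wrist7');save('scene','scene7')
wmeas('wrist7');held('wrist7',pose()[1])"
```

```text
t 14.575 p [543.6  -38.84 154.74] jawang 21.53299737742596 xaxis [ 0.01 -0.   -1.  ] q [-0.14  0.33  1.6   0.    1.2  -0.51] F [-0.01  0.31  3.94] M [-0.03  0.07  0.07] gap 27.169420991901298
turn [-0.    0.26  0.14] dp(cm, tool now) [-0.33  0.08 -0.1 ] in final axes [-0.33  0.08 -0.1 ]
axes y [-0.37  0.93 -0.  ] z [0.93 0.37 0.  ]
table 0.7035926769520984
cup rim 631 [ 428.6  -200.48] 58.091455581757884
pad z 12.620148485530052
white 2022 [337.84  75.91] [508.88  81.56] top 67.61309472355337 [508.8   80.78  66.8 ]
white 2060 [299.94 134.71] [498.38  26.48] top 67.20931497189383 [498.66  26.52  66.71]
white 1990 [359.11 172.04] [553.42  16.08] top 67.38592140039273 [552.36  16.61  66.94]
white 1903 [264.06 193.63] [488.06 -28.27] top 67.29872932080708 [488.42 -27.15  66.5 ]
BROWN 684 [322.   217.42] [543.76 -39.18] top 71.53666666163724 [536.86 -25.88  71.01]
tile ((621.6580200195312, -293.61700439453125), (70.04972839355469, 72.2090072631836), 13.414861679077148) 8.579533867909532
handle 3338 axis-tcp [ 0.27 -0.81] tilt% [-0.42 -0.11] rms 0.33162515341197735 hrange 78.00869059479014 145.9915154009309
topdisc n 3228 h 150.5174724863227 mean-tcp [-0.66  1.34]
cap n 1235 h 21.446310732192458 circle c-tcp [0.3  0.05] 17.964574813842773
```

View pics/wrist7.png

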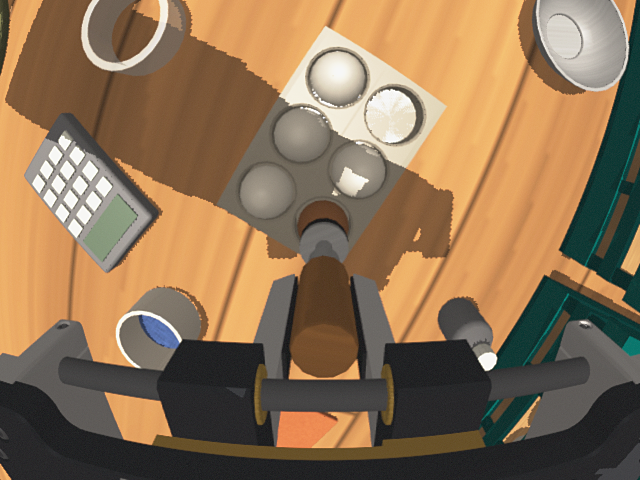

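>>> {"name": "jog_arm", "arguments": {
  "turn": [
    [0,0,0],
    [0,0,0],
    [0,0,0],
    [0,0,0],
    [0,0,0]
  ],
  "dp": [
    [-0.3,0,0],
    [-0.8,0,0],
    [-2,0,0],
    [-2.5,0,0],
    [0,0,0]
  ],
  "gripper": [1,1,1,1,1]
}}

```text
clock: 15.3
eef_pos: [542.3, -38.6, 211.4]
eef_rot: [-0.388, 1.57, -0.012]
wrist_force: [0.7, 0.7, -1.5]
finger_gap: 27.4
```

```bash
python3 -c "
from h import *
plan([592.5,-299,220])
save('wrist','wrist8');wmeas('wrist8')"
```

```text
t 15.3 p [542.25 -38.64 211.43] jawang 21.535405681154405 xaxis [ 0. -0. -1.] q [-0.14  0.28  1.53  0.    1.33 -0.51] F [ 0.74  0.72 -1.45] M [-0.02  0.05  0.02] gap 27.439790871577472
turn [-0.    0.04  0.02] dp(cm, tool now) [ -0.85 -26.06  -4.88] in final axes [ -0.86 -26.06  -4.88]
axes y [-0.37  0.93 -0.  ] z [0.93 0.37 0.  ]
table -0.5168148946956421
cup rim 635 [ 427.36 -200.66] 57.03628159654414
pad z 11.429047140184366
white 1409 [337.32  84.71] [507.9   82.41] top 66.12564249609977 [508.12  80.36  65.52]
white 1416 [305.42 134.41] [497.05  26.18] top 66.26814020769281 [497.92  26.98  65.51]
white 1379 [355.29 165.72] [553.26  15.76] top 66.05972540681806 [552.1   17.18  65.38]
white 1319 [275.1  183.95] [487.   -28.83] top 66.20756760855816 [486.79 -27.26  65.56]
BROWN 861 [324.41 208.38] [542.96 -39.95] top 65.05762385830485 [540.34 -33.3   64.44]
tile ((613.2542724609375, -328.91357421875), (55.91692352294922, 42.90377426147461), 77.8631820678711) 6.972327245384861
```

View pics/wrist8.png

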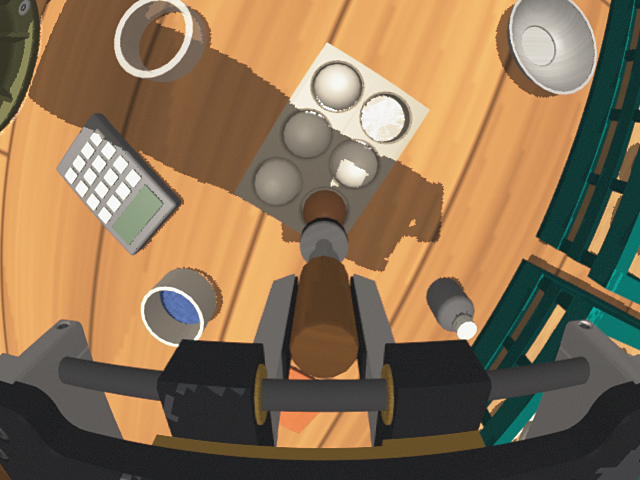

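>>> {"name": "jog_arm", "arguments": {
  "turn": [
    [0,0,0],
    [0,0,0],
    [0,0,0],
    [0,0,0],
    [0,0,0],
    [0,0,0],
    [0,0,0],
    [0,0,0]
  ],
  "dp": [
    [-0.1,-1.5,-0.3],
    [-0.1,-3.2,-0.6],
    [-0.1,-4.2,-0.8],
    [-0.1,-4.4,-0.8],
    [-0.1,-4.4,-0.8],
    [-0.1,-3.4,-0.6],
    [0,-1.8,-0.4],
    [0,0,0]
  ],
  "gripper": [1,1,1,1,1,1,1,1]
}}

```text
clock: 16.35
eef_pos: [583.5, -280.8, 205.5]
eef_rot: [2.45, 1.556, 2.824]
wrist_force: [-0.2, 0.8, -2.0]
finger_gap: 27.8
```

```bash
python3 -c "
from h import *
plan([592.5,-299,220])
save('wrist','wrist9');save('scene','scene9');wmeas('wrist9');held('wrist9',pose()[1])"
```

```text
t 16.35 p [ 583.48 -280.75  205.46] jawang 21.465558350655684 xaxis [-0.01  0.   -1.  ] q [-0.5   0.53  1.2  -0.    1.43 -0.88] F [-0.25  0.75 -1.98] M [-0.04  0.06  0.01] gap 27.805812097439706
turn [-0.   -0.66 -0.54] dp(cm, tool now) [-1.48 -2.01  0.16] in final axes [-1.45 -2.03  0.17]
axes y [-0.37  0.93  0.01] z [ 0.93  0.37 -0.01]
table 0.7717697614394865
cup rim 1103 [ 428.78 -200.81] 58.37106339875862
pad z 12.721938598464988
tile ((592.054443359375, -300.4126281738281), (101.12834167480469, 100.75135040283203), 77.3900146484375) 8.693900894972046
handle 3376 axis-tcp [ 0.42 -1.76] tilt% [ 1.51 -0.72] rms 0.34835003436590867 hrange 78.0130274069228 145.99060158188541
topdisc n 3160 h 149.9077816746307 mean-tcp [0.28 0.12]
cap n 1183 h 18.164292590931908 circle c-tcp [-1.21 -0.2 ] 17.526397705078125
```

View pics/wrist9.png

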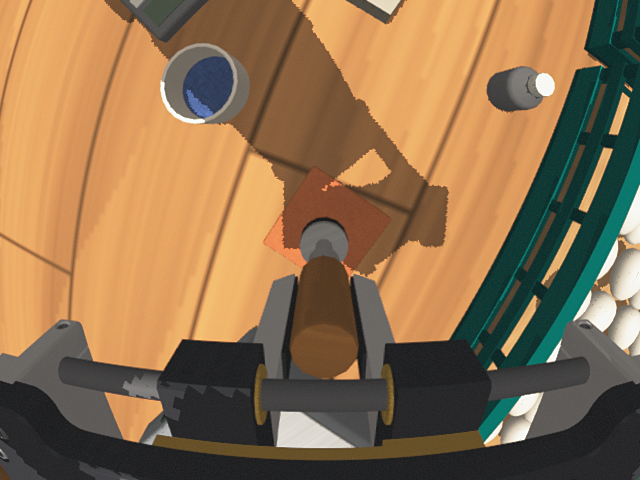

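View pics/scene9.png

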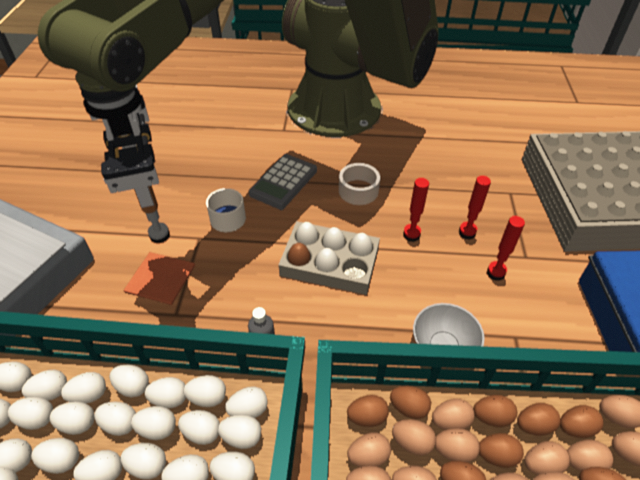

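>>> {"name": "jog_arm", "arguments": {
  "turn": [
    [0,-0.4,-0.3],
    [0,-0.3,-0.2],
    [0,0,0],
    [0,0,0],
    [0,0,0]
  ],
  "dp": [
    [0.3,-1.1,0.1],
    [0.8,-1.1,0.05],
    [2,0,0],
    [2,0,0],
    [0,0,0]
  ],
  "gripper": [1,1,1,1,1]
}}

```text
clock: 17.08
eef_pos: [594.5, -299.4, 152.0]
eef_rot: [-0.105, 1.568, 0.274]
wrist_force: [0.1, 0.8, -1.7]
finger_gap: 27.2
```

```bash
python3 -c "
from h import *
plan([592.5,-300,110])"
```

```text
t 17.075 p [ 594.47 -299.36  152.01] jawang 21.69876152608604 xaxis [ 0.  0. -1.] q [-0.52  0.6   1.22  0.    1.32 -0.9 ] F [ 0.07  0.79 -1.65] M [-0.05  0.05  0.05] gap 27.213880576515567
turn [-0.    0.14  0.02] dp(cm, tool now) [ 4.2   0.01 -0.22] in final axes [ 4.2   0.01 -0.21]
axes y [-0.37  0.93 -0.  ] z [0.93 0.37 0.  ]
```

>>> {"name": "jog_arm", "arguments": {
  "turn": [
    [0,0,0],
    [0,0,0],
    [0,0,0],
    [0,0,0],
    [0,0,0]
  ],
  "dp": [
    [1.5,0,-0.2],
    [1.5,0,0],
    [1.0,0,0],
    [0.3,0,0],
    [0,0,0]
  ],
  "gripper": [1,1,1,1,1]
}}

```text
clock: 17.7
eef_pos: [593.2, -300.4, 107.3]
eef_rot: [-0.414, 1.567, -0.035]
wrist_force: [-0.2, -0.3, -1.4]
finger_gap: 27.7
```

```bash
python3 -c "
from h import *
plan([592.5,-300,100.2])"
```

```text
t 17.7 p [ 593.22 -300.43  107.29] jawang 21.717116998701247 xaxis [ 0. -0. -1.] q [-0.52  0.64  1.26  0.    1.24 -0.9 ] F [-0.21 -0.29 -1.4 ] M [-0.07 -0.01 -0.02] gap 27.726542186053848
turn [-0.    0.21  0.09] dp(cm, tool now) [ 0.71  0.07 -0.05] in final axes [ 0.71  0.07 -0.05]
axes y [-0.37  0.93 -0.  ] z [0.93 0.37 0.  ]
```

>>> {"name": "jog_arm", "arguments": {
  "turn": [
    [0,0.2,0],
    [0,0,0],
    [0,0,0],
    [0,0,0]
  ],
  "dp": [
    [0.25,0,-0.05],
    [0.2,0,0],
    [0.15,0,0],
    [0,0,0]
  ],
  "gripper": [1,1,1,1]
}}

```text
clock: 18.2
eef_pos: [593.1, -300.8, 101.9]
eef_rot: [-1.267, 1.568, -0.888]
wrist_force: [-0.5, 0.0, -2.1]
finger_gap: 27.4
```

>>> {"name": "jog_arm", "arguments": {
  "turn": [
    [0,0,0],
    [0,0,0]
  ],
  "dp": [
    [0.1,0,0],
    [0,0,0]
  ],
  "gripper": [1,1]
}}

```text
clock: 18.45
eef_pos: [593.2, -300.9, 101.0]
eef_rot: [-1.245, 1.568, -0.866]
wrist_force: [0.5, 0.3, -1.1]
finger_gap: 27.5
```

>>> {"name": "jog_arm", "arguments": {
  "turn": [
    [0,0,0],
    [0,0,0]
  ],
  "dp": [
    [0.08,0,0],
    [0,0,0]
  ],
  "gripper": [1,1]
}}

```text
clock: 18.7
eef_pos: [593.3, -300.9, 100.3]
eef_rot: [-1.207, 1.567, -0.827]
wrist_force: [0.6, 0.1, -2.1]
finger_gap: 27.4
```

>>> {"name": "jog_arm", "arguments": {
  "turn": [
    [0,0,0],
    [0,0,0]
  ],
  "dp": [
    [0.07,0,0],
    [0,0,0]
  ],
  "gripper": [1,1]
}}

```text
clock: 18.95
eef_pos: [593.4, -301.0, 100.2]
eef_rot: [-1.185, 1.567, -0.806]
wrist_force: [-0.2, 0.6, -0.4]
finger_gap: 27.6
```

>>> {"name": "jog_arm", "arguments": {
  "turn": [
    [0,0,0],
    [0,0,0]
  ],
  "dp": [
    [0.05,0,0],
    [0,0,0]
  ],
  "gripper": [1,1]
}}

```text
clock: 19.2
eef_pos: [593.4, -301.1, 100.1]
eef_rot: [-1.167, 1.566, -0.788]
wrist_force: [-0.4, 0.6, 2.1]
finger_gap: 27.3
```

>>> {"name": "jog_arm", "arguments": {
  "turn": [
    [0,0,0],
    [0,0,0],
    [0,0,0],
    [0,0,0],
    [0,0,0],
    [0,0,0]
  ],
  "dp": [
    [0,0,0],
    [0,0,0],
    [0,0,0],
    [0,0,0],
    [0,0,0],
    [0,0,0]
  ],
  "gripper": [0.72,0.7,0.67,0.64,0.6,0.55],
  "grip_force": 8
}}

```text
clock: 19.95
eef_pos: [593.4, -301.0, 99.6]
eef_rot: [-1.163, 1.567, -0.783]
wrist_force: [0.1, 0.3, -0.3]
finger_gap: 41.8
```

```bash
python3 -c "
from h import *
plan([592.5,-300,100.2])
save('wrist','wrist10');held('wrist10',pose()[1])"
```

```text
t 19.95 p [ 593.45 -301.05   99.59] jawang 21.72149287858842 xaxis [ 0. -0. -1.] q [-0.52  0.65  1.27 -0.    1.22 -0.9 ] F [ 0.12  0.34 -0.32] M [-0.07 -0.03  0.01] gap 41.75318093086117
turn [-0.    0.1   0.22] dp(cm, tool now) [-0.06  0.13 -0.05] in final axes [-0.06  0.13 -0.05]
axes y [-0.37  0.93 -0.  ] z [0.93 0.37 0.  ]
handle 3334 axis-tcp [ 0.25 -0.87] tilt% [-0.1  -0.03] rms 0.29484300656240736 hrange 78.04852959897279 145.99635771719534
topdisc n 3276 h 150.97315590627878 mean-tcp [-0.71  1.36]
cap n 1203 h 19.20640120643303 circle c-tcp [-0.07 -0.34] 17.83968734741211
```

View pics/wrist10.png

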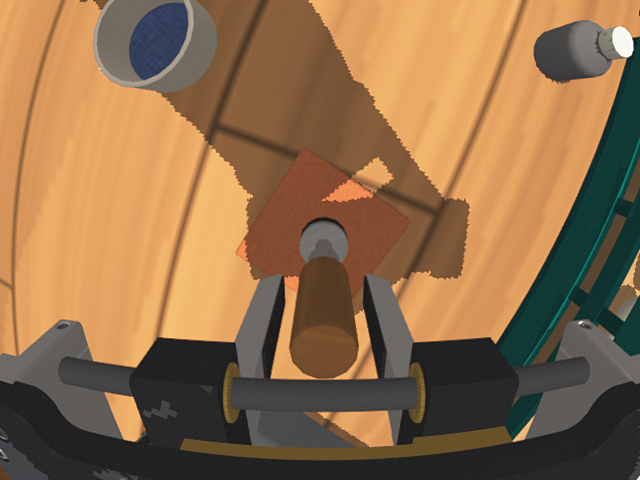

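The stamp stands upright and free on the tile. I'll open wider and retreat straight up.

>>> {"name": "jog_arm", "arguments": {
  "turn": [
    [0,0,0],
    [0,0,0],
    [0,0,0],
    [0,0,0],
    [0,0,0],
    [0,0,0],
    [0,0,0],
    [0,0,0]
  ],
  "dp": [
    [0,0,0],
    [0,0,0],
    [-1,0,0],
    [-2.5,0,0],
    [-3,0,0],
    [-3,0,0],
    [-3,0,0],
    [0,0,0]
  ],
  "gripper": [0.45,0.3,0.2,0.1,0.1,0,0,0]
}}

```text
clock: 21.0
eef_pos: [593.1, -300.7, 232.3]
eef_rot: [-1.056, 1.564, -0.677]
wrist_force: [-0.3, -0.3, -0.2]
finger_gap: 93.6
```

```bash
python3 -c "
from h import *
plan([592.5,-300,230])
for n in ['wrist','scene','top']: save(n,n+'11')
wmeas('wrist11')
z=ld('wrist11');P=wcloud(z);p=z['p'].astype(int)
m=(z['d']>0)&(np.hypot(P[...,0]-593,P[...,1]+301)<40)&(P[...,2]>85)&(P[...,2]<150)
Q=P[m];g=lambda q:np.hypot(Q[:,0]-q[0]-q[2]*(Q[:,2]-119),Q[:,1]-q[1]-q[3]*(Q[:,2]-119))-14
print(least_squares(g,[593,-301,0,0],loss='soft_l1').x)
"
```

```text
t 21.0 p [ 593.1  -300.68  232.32] jawang 21.71916348195631 xaxis [ 0.01 -0.   -1.  ] q [-0.52  0.55  1.12 -0.    1.47 -0.9 ] F [-0.25 -0.27 -0.19] M [-0.09  0.01  0.05] gap 93.64553109842463
turn [-0.    0.19  0.34] dp(cm, tool now) [ 0.23  0.09 -0.03] in final axes [ 0.23  0.09 -0.03]
axes y [-0.37  0.93 -0.01] z [0.93 0.37 0.  ]
table -0.9295397570222121
cup rim 880 [ 427.87 -201.14] 57.009951357515604
pad z 11.2763076865171
tile ((591.220703125, -300.80767822265625), (100.80746459960938, 101.03857421875), 77.41515350341797) 6.753292872408366
[ 593.12 -301.5    -0.     -0.  ]
```

View pics/wrist11.png

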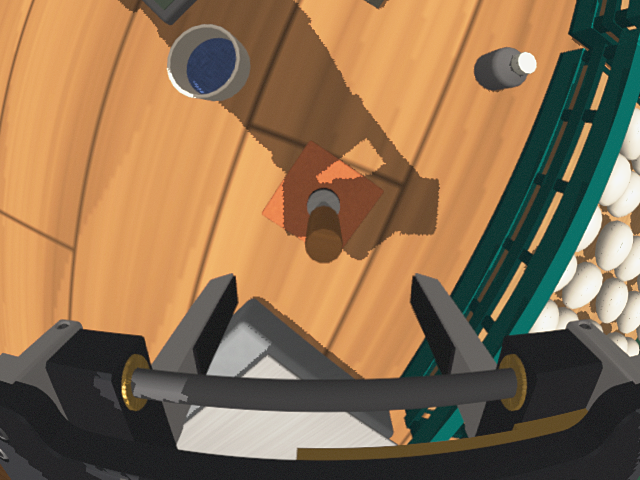

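View pics/scene11.png

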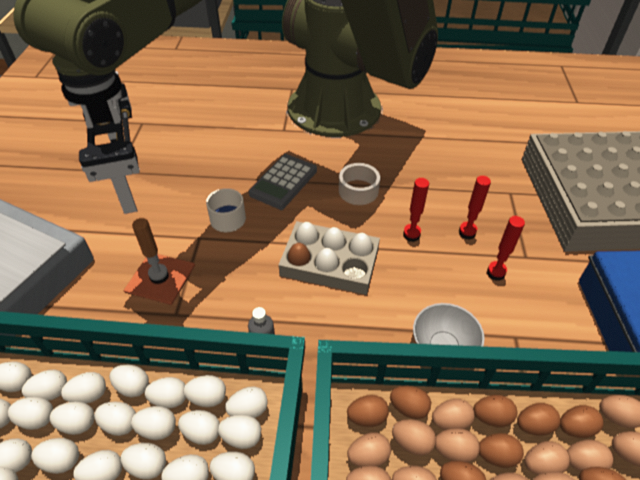

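The stamp stands upright on the tile at wrist pixel (323,230), and the eggs and cup are in place. The gripper is clear of everything, so I'm letting the arm settle and then handing the job in.

>>> {"name": "jog_arm", "arguments": {
  "turn": [
    [0,0,0],
    [0,0,0]
  ],
  "dp": [
    [0,0,0],
    [0,0,0]
  ],
  "gripper": [0,0]
}}

```text
clock: 21.4
eef_pos: [591.7, -299.9, 226.0]
eef_rot: [2.627, 1.568, 3.006]
wrist_force: [-0.2, 0.4, -0.2]
finger_gap: 94.1
```

```bash
python3 -c "
from h import *
print(order.sign_off())"
```

```text
the job is handed in; nothing more can be done
None
```

The job is done and was handed in at 21.4 s of the 64 s allowed. The hand-in gives no verdict, so what follows rests on my own checks.

- **Ink cup:** I pressed the stamp on the pad with about 6.6 N. The head gave about 4 mm.
- **Brown egg:** I lifted the stamp out and pressed it upright on top of the egg with about 5.5 N. The head gave about 3.4 mm.
- **Tile:** I lowered the stamp until it touched, at about 3.6 N, then opened the gripper slowly and moved straight up.

**Last checks:**
- The stamp stands upright on the tile, with no measurable tilt and within about 2 mm of the tile's centre.
- The cup is within about 1 mm of where it was.
- All five eggs look to be in their pockets in the last scene picture, and the stamp head stayed clear of the white ones.
- The gripper is open and touching nothing.

**What disagreed:**
- The scene and top cameras differed by up to 5 mm, so I went by the wrist camera for the close work.
- The wrist camera's heights shifted by 1 to 2 mm between pictures.
- The amounts the head gave are estimates from camera height and force; I could not read the head joint directly.

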